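# Dock the tube rack in the rack reader and bolt it in

## Robot

A 7-joint arm with a two-finger parallel gripper is mounted at the origin on a cart in front of the work surface, level with it; the furniture and walls round the work are solid. World frame = base frame: x ahead of the robot, y to its left, z up, the work surface at z = 0. Lengths are in m, angles in rad, forces in N, time in s.
With the tool pointing down it reaches from about 0.4 to 0.85 m from the base axis. Payload 10.4 kg.
Tool frame: the origin (TCP) lies on the centre line of the jaws, within the pads' length; the fingertips stand 11 mm ahead of it and the grasp point (between the pads) lies 8 mm behind it (manip.finger_overhang is the distance from the TCP to the fingertips, in m); z points along the fingers, y is the line along which they close (so a half turn about z gives the same grasp; the last joint's range is limited). The gripper opens to 85 mm and grips with 20 to 120 N. Pads are 22 mm wide; open, the fingers measure 114 mm over their backs; the gripper's body (76 mm by 85 mm) begins 54 mm behind the grasp point. The pads swing forward as they close: fully open they stand 13 mm farther back than shut.
Start: joints at [-1.343, 0.332, -0.065, 1.46, 0.022, 1.35, -0.088], TCP at [0.155, 0.605, 0.242] pointing down, gripper open.
Joint ranges: [-2.6, 2.6], [-0.5, 2.12], [-1.47, 1.34], [0.16, 2.42], [-1.27, 4.41], [0.06, 2.06], [-2.6, 2.6]. Speed limits (rad/s): [2.22, 2.22, 2.79, 2.79, 3.14, 3.14, 3.14].

## Interface

Orientations are given as a unit quaternion [x, y, z, w].
In Python, from workcell import manip, imaging, workorder gives the robot as it stands.
- The arm moves only by the tool jog_arm, never from a script. Its argument "deltas" is a list of rows, each an object with "gripper": the opening, from 0 (shut) to 1 (fully open); "offset": the shift along the tool's x, y, z in m, a list of three; "rotation": the turn, a rotation vector about the tool's x, y, z in degrees, a list of three. In form: [{"gripper": gripper, "offset": [tx, ty, tz], "rotation": [ax, ay, az]}, ...]. A call has 1 to 20 rows; each row shifts and turns the commanded pose from where the row before left it, along the tool's axes as they then stand; what a row does not reach is not made up. A row lasts 1/10 s, in which the tool goes at most 50 mm and 8.59 degrees, less where a joint would pass 70% of its speed; a pose out of reach is approached as far as the arm can. A call with a gripper value outside its range is refused whole. The fingers move at their own pace and stop on an object; "newtons" is the grip in N (left out, the last holds). Time passes only in rows, so rows that do not move let the fingers close. It gives the time, the measured TCP pose, the force, the opening and the grip force at its end, in the units of the state.
- manip.get_obs(): the state, without advancing time (a new reading comes with each control period).
- imaging.camera(name): name is "scene" or "top" or "wrist"; returns the picture (480x640x3 uint8, blue, green, red); there is no depth.
- imaging.camera_model(name): a dict with "camera_matrix" (3x3 intrinsics, pixels), "k1" (the pictures are not rectified: a ray, as slopes to the right and down, at radius r is drawn at 1 + k1 r^2 times it, then the intrinsics apply), "world_to_cam" (4x4, takes a point from world to camera coordinates); the wrist camera has in their place "hand_eye" (4x4, takes a point from camera to tool coordinates, whose origin is the TCP and whose axes are the flange's). Camera axes: x right, y up, looking along -z (the intrinsics and any distortion apply to the point x, -y, -z); pixel columns grow to the right and rows downward; lengths in m; the calibration is good to about 2 mm. A picture is of the moment at which its call begins: read the wrist's pose just before it. camera_model takes no time and is no camera call.
- workorder.hand_in(): hands the job in; it is judged then, once.
The state is a dict: "clock": time; "joint_pos": joint angles; "joint_velocities": joint speeds; "tau": joint torques, N m; "position": TCP position; "ee_rot": TCP orientation; "ft_force": force on the tool from outside, world axes, zero at the start; "torque": the same for the moment, N m; "grip_width": opening from 0.0 (shut) to 1.0 (fully open); "grasp_force": force on a finger pad.
Only numpy, scipy, OpenCV 4.12 (cv2) and the standard library are available. Lean on these libraries where they do the work, as an engineer would, in place of code of your own. Each camera call takes 0.05 s, during which the arm holds its last target. There are 200 camera calls.

## Task

Dock the orange tube rack in the rack reader: nudge it into line with the lane, push it along the worktop between the guide rails until it is fully home against the stop, then push the red knob so that the bolt shuts fully behind the rack. Only push with the fingers: do not grip, lift or tip anything, and leave the other things on the worktop alone.

Things in the scene. Friction and masses are not known exactly. Their poses are not given: they have to be found in the camera images.
- rack: loose orange microtube rack with capped tubes, 62 (its x) x 160 (its y, long) x 42 mm high, about 0.2 kg, to the right of the reader's lane; either end may go in first. Origin: centre of its underside. A finger pushing on a long side bears on the edge of the top plate, 34 to 38 mm high (below it the side is open): keep the fingertip under 30 mm.
- reader: white rack reader with grey screen, fixed on the worktop behind a lane of two aluminium rails. Origin: on the worktop, centre of the docked rack's place; y along the lane from mouth to stop, x across it. Rails 26 mm high, inner faces at x = -33 and +33 mm for y = -35 to +80, flaring to -45 and +45 at y = -73. A docked rack is at x = 0, y = 0, its tail at y = -80 mm, 7 mm outside the rails.
- stop (a point): middle of the stop, two black rubber buffers at the far end of the lane (reader y = +80 mm), 12 mm above the worktop, which is the floor of the lane; the housing behind is 134 mm wide and 100 mm high
- bolt_case (a point): top centre of the dark steel bolt case beside the lane's mouth, fixed to the reader: 60 mm along reader x (-102 to -42), 22 mm along y (-101 to -79), 30 mm high
- bolt (a joint): slide bolt in the bolt case, 10 mm thick, in m: 0 = drawn back (tip at reader x = -40 mm, lane free), 0.030 = fully shut (tip at x = -10 mm, across the lane 5 mm behind the tail of a docked rack); slides along reader +x; stiff, about 2 N, stays where it is left
- bolt_knob (a point): middle of the upright red knob on the bolt, 14 mm across, from 35 to 61 mm above the worktop, standing clear above the bolt case; moves with the bolt (at 0: reader x = -88, y = -90 mm)
- jar: small round jar with a green lid, 40 mm across, 26 high (mm), loose, on the worktop; leave alone; origin at the centre of its underside
- dish: covered clear round dish, 69 mm across, 16 high (mm), loose, on the worktop; leave alone; origin at the centre of its underside
- case: flat clear case, 62x86x17 (mm), loose, on the worktop; leave alone; origin at the centre of its underside
- marker: marker pen with a blue cap, 140 long, 12 thick (mm), loose, on the worktop; leave alone; origin at the centre of its underside
- screwdriver: small screwdriver with a red handle, 160 long (mm), loose, on the worktop; leave alone; origin at the centre of its underside

How it is judged:
On the way, in this order (a step that is already met when the one before it is completed fails the run):
1. the rack is home against the stop in the lane, the bolt not yet shut (y of rack in the frame of reader above -0.004 m and x of rack in the frame of reader between -0.006 and 0.006 m and angle between the y axis of rack and the y axis of reader, either way round below 0.05 rad and height (world z) of rack below 0.004 m and value of joint bolt below 0.02 m), for 0.2 s.
2. the bolt is shut behind it (value of joint bolt above 0.027 m), for 0.2 s.
At the end, for the whole second after the job is handed in: the rack lies between the rails flat on the worktop, within 4 mm of the stop, within 6 mm of the lane's axis and 0.05 rad of its direction, at rest; the bolt is shut to more than 27 of its 30 mm (y of rack in the frame of reader above -0.004 m and x of rack in the frame of reader between -0.006 and 0.006 m and angle between the y axis of rack and the y axis of reader, either way round below 0.05 rad and height (world z) of rack below 0.004 m and value of joint bolt above 0.027 m and linear speed of rack below 0.02 m/s); the robot touches nothing.
It fails at once if the rack is lifted or tipped (height (world z) of rack above 0.01 m or angle between rack's own z axis and vertical above 0.15 rad).
It fails at once if the rack is gripped between the fingers (x of the grasp point in the frame of rack between -0.025 and 0.025 m and y of the grasp point in the frame of rack between -0.074 and 0.074 m and z of the grasp point in the frame of rack below 0.052 m and contact force between the fingers and rack above 1 N).
It fails at once if the bolt's knob is gripped between the fingers (horizontal distance between the grasp point and bolt_knob below 0.006 m and height (world z) of the grasp point below 0.066 m).
It fails at once if one of the other things is moved by more than 20 mm (distance of any of jar, dish, case, marker, screwdriver from where it was at the start of the episode above 0.02 m).
It also fails if it takes over 70 s, if anything falls off the work surface, if the arm or the gripper's body presses on something with over 40 N, if the wrist force passes 120 N, or if a joint passes its speed limit or range.

## Working session

There is one attempt and no reset: what is moved stays moved. The work goes in short steps, Python scripts to look and compute and a tool call to move; the robot and the scene stay as the last step left them, time stands still between calls to the robot, and variables do not carry over. Pictures are saved under pics/ and viewed, at most 11 in all, crops included, and the job is handed in when it is done.

Besides the shell and the picture viewer there is one more tool, called after "Emit:" as name([rows], argument=value, ...), one row to a line, values as JSON. jog_arm: Moves the arm, as the interface text tells. Its arguments: {"type":"object","properties":{"deltas":{"type":"array","items":{"type":"object","properties":{"gripper":{"type":"number"},"offset":{"type":"array","items":{"type":"number"}},"rotation":{"type":"array","items":{"type":"number"}}}}},"newtons":{"type":"number"}},"required":["deltas"]}

```bash
mkdir -p pics; cat > h.py <<'E'
import numpy as np,cv2
from workcell import manip,imaging,workorder
def ray(cam,uv):
    m=imaging.camera_model(cam);K=np.array(m["camera_matrix"]);k=m["k1"]
    d=(np.array(uv,float)-K[:2,2])/[K[0,0],K[1,1]]
    u=d.copy()
    for _ in range(30): u=d/(1+k*(u@u))
    T=np.linalg.inv(np.array(m["world_to_cam"]))
    return T[:3,3],T[:3,:3]@np.array([u[0],-u[1],-1])
def pt(cam,uv,z=0.):
    o,d=ray(cam,uv);return o+d*(z-o[2])/d[2]
def proj(cam,P):
    m=imaging.camera_model(cam);K=np.array(m["camera_matrix"]);T=np.array(m["world_to_cam"])
    c=T[:3,:3]@np.array(P,float)+T[:3,3];u=np.array([c[0],-c[1]])/-c[2]
    u=u*(1+m["k1"]*(u@u));return u*[K[0,0],K[1,1]]+K[:2,2]
E
python3 - <<'E'
from h import *
for c in("top","scene"):
    cv2.imwrite(f"pics/{c}0.png",imaging.camera(c))
o=manip.get_obs();print(o)
E
```

```text
{'clock': 0.1, 'joint_pos': array([-1.34262486,  0.3327977 , -0.06471797,  1.46084782,  0.02156914,
        1.34995429, -0.08851335]), 'joint_velocities': array([ 6.31284572e-04, -2.95262650e-04,  1.09031767e-03, -9.69688372e-04,
       -9.64459353e-05, -1.52837380e-04,  1.30407263e-03]), 'tau': array([ 1.20414148e-03, -6.26741409e+01,  4.90154838e-02, -3.92429924e+01,
        1.63531752e-02,  6.91352077e-03,  5.71283863e-05]), 'position': array([0.15499461, 0.60512828, 0.24160694]), 'ee_rot': array([ 1.25049546e-01,  9.92150281e-01, -6.52984195e-04, -6.93267853e-05]), 'ft_force': array([-0.65985869,  0.01075558,  0.11125269]), 'torque': array([ 0.01212242, -0.01607521, -0.03679194]), 'grasp_force': 0.0, 'grip_width': 0.998592972345291}
```

View pics/top0.png

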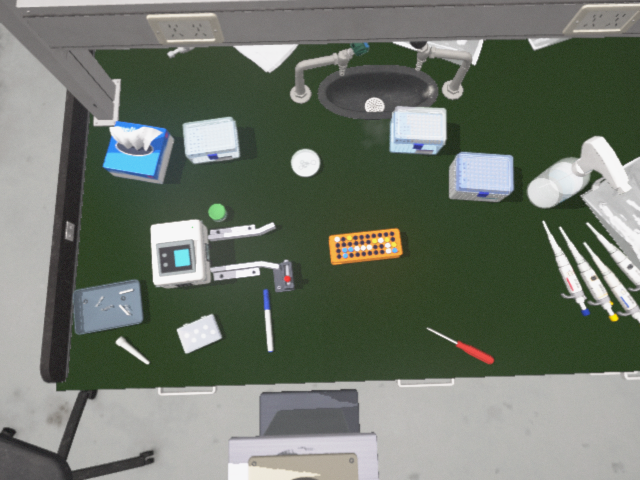

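View pics/scene0.png

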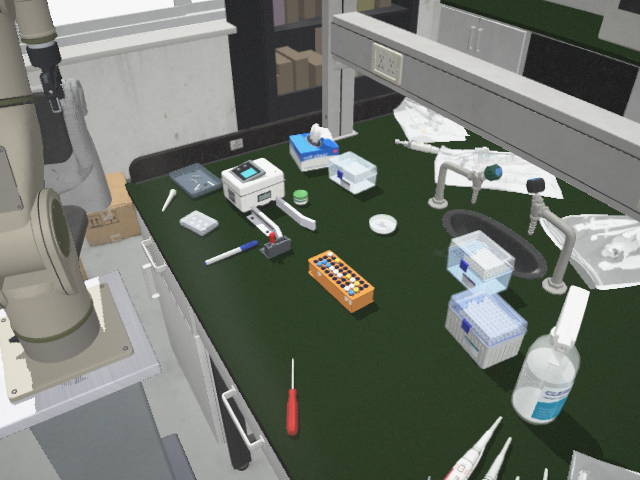

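The top view shows the reader at (180,252), with its lane opening right. The bolt case is at (285,276), the rack at (365,246), the jar at (218,212) and the marker at (268,320). I'll enlarge the lane and rack.

```bash
python3 - <<'E'
from h import *
im=cv2.imread("pics/top0.png")[200:310,200:420]
cv2.imwrite("pics/c1.png",cv2.resize(im,None,fx=3.6,fy=3.6,interpolation=cv2.INTER_CUBIC))
for uv in [(365,246),(285,276),(180,252),(305,163),(300,460)]: print(uv,pt("top",uv).round(3))
m=imaging.camera_model("top");print(np.linalg.inv(m["world_to_cam"])[:3,3])
E
```

```text
(365, 246) [ 0.563 -0.16   0.   ]
(285, 276) [0.498 0.029 0.   ]
(180, 252) [0.562 0.273 0.   ]
(305, 163) [ 0.774 -0.024  0.   ]
(300, 460) [0.103 0.003 0.   ]
[ 0.35186746 -0.04048072  1.0686048 ]
```

View pics/c1.png

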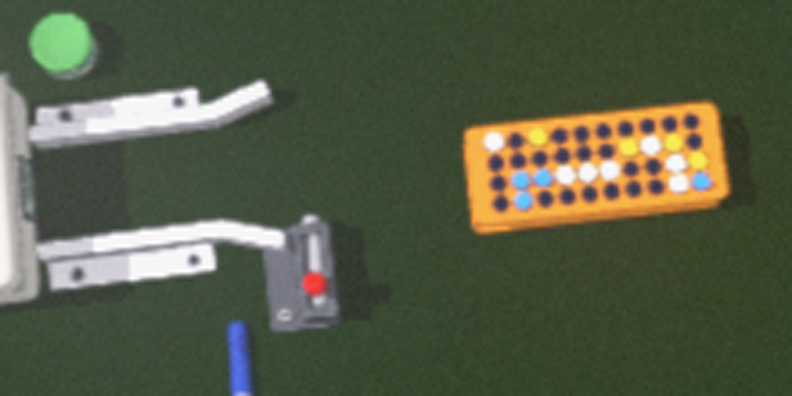

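```bash
cat > fit.py <<'E'
from h import *
from scipy.optimize import least_squares
def w(p,q): c,s=np.cos(p[2]),np.sin(p[2]);return [p[0]+c*q[0]-s*q[1],p[1]+s*q[0]+c*q[1],q[2]]
def fit(cam,corr,p0):
    f=lambda p:np.concatenate([proj(cam,w(p,np.array(a)/1e3))-b for a,b in corr])
    r=least_squares(f,p0,loss="soft_l1");return r.x,f(r.x).reshape(-1,2)
E
python3 - <<'E'
from fit import *
C=lambda x,y:np.array([200+x/3.6,200+y/3.6])
rd=[((-88,-90,50),C(314,283)),((-33,-35,26),C(222,221)),((33,-35,0),C(217,124)),((45,-73,0),C(272,101)),((-42,-101,30),C(326,220)),((-102,-101,30),C(338,318)),((-102,-79,30),C(272,328))]
p,r=fit("top",rd,[.56,.15,.05]);print(p,(r*3.6).round(1).tolist())
rk=[((31,80,38),C(465,128)),((31,-80,38),C(714,102)),((-31,-80,38),C(729,197)),((-31,80,38),C(474,223))]
q,s=fit("top",rk,[.56,-.16,.05]);print(q,(s*3.6).round(1).tolist())
c,sn=np.cos(p[2]),np.sin(p[2]);d=q[:2]-p[:2];print("rack in reader",[c*d[0]+sn*d[1],-sn*d[0]+c*d[1]],q[2]-p[2])
im=cv2.resize(cv2.imread("pics/top0.png")[200:310,200:420],None,fx=3.6,fy=3.6,interpolation=cv2.INTER_CUBIC)
def line(P,pp,col):
    a=np.array([(proj("top",w(pp,np.array(x)/1e3))-200)*3.6 for x in P]).astype(int);cv2.polylines(im,[a],False,col,1)
for sx in(1,-1):
    for z in(0,26): line([(33*sx,80,z),(33*sx,-35,z),(45*sx,-73,z)],p,(0,0,255) if z else (255,0,255))
line([(-42,-79,30),(-42,-101,30),(-102,-101,30),(-102,-79,30),(-42,-79,30)],p,(0,255,255))
for z in(0,38,42):line([(31,80,z),(31,-80,z),(-31,-80,z),(-31,80,z),(31,80,z)],q,(255,0,z*6))
cv2.imwrite("pics/c2.png",im)
E
```

```text
[0.56128566 0.11818545 0.0776612 ] [[-0.8, 8.1], [-1.4, -2.2], [0.0, 2.4], [1.3, 1.6], [-0.2, 0.6], [-3.0, -2.4], [27.6, -8.6]]
[ 0.5579929  -0.15652582  0.07389813] [[-1.0, -0.8], [0.6, -0.3], [-0.4, 0.4], [0.8, 0.7]]
rack in reader [np.float64(-0.024595811132664014), np.float64(-0.2736277881157013)] -0.003763069659090748
```

View pics/c2.png

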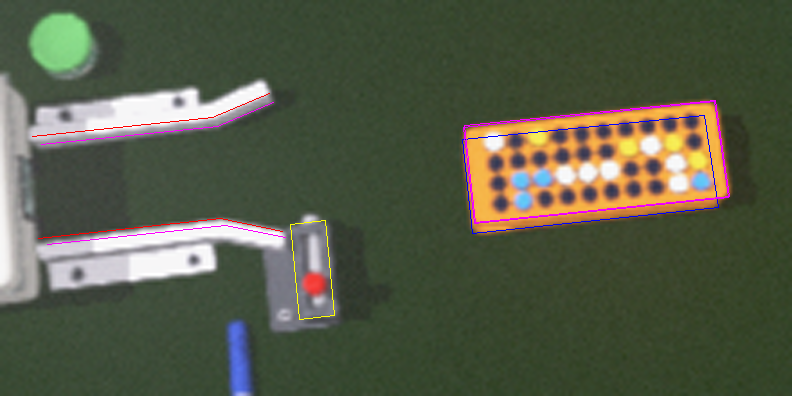

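The overlay fits the rails, case and rack well. The rack is parallel to the lane but about 25 mm off it, towards −x. Next I'll turn the tool and travel to the robot side of the rack.

Emit:
jog_arm([
  {"gripper": 0.4, "offset": [0, 0, 0], "rotation": [0, 0, -6.2]},
  {"gripper": 0.4, "offset": [0, 0, 0], "rotation": [0, 0, -6.2]},
  {"gripper": 0.4, "offset": [0, 0, 0], "rotation": [0, 0, -6.3]},
  {"gripper": 0.4, "offset": [-0.036, -0.03, 0], "rotation": [0, 0, 0]},
  {"gripper": 0.4, "offset": [-0.036, -0.03, 0], "rotation": [0, 0, 0]},
  {"gripper": 0.4, "offset": [-0.036, -0.03, 0], "rotation": [0, 0, 0]},
  {"gripper": 0.4, "offset": [-0.036, -0.03, 0], "rotation": [0, 0, 0]},
  {"gripper": 0.4, "offset": [-0.036, -0.03, 0], "rotation": [0, 0, 0]},
  {"gripper": 0.4, "offset": [-0.036, -0.03, 0], "rotation": [0, 0, 0]},
  {"gripper": 0.4, "offset": [-0.036, -0.03, 0], "rotation": [0, 0, 0]},
  {"gripper": 0.4, "offset": [-0.036, -0.03, 0], "rotation": [0, 0, 0]},
])

```text
clock: 1.2
position: [0.4616, 0.3864, 0.2421]
ee_rot: [-0.038, 0.999, -0.0, -0.0]
ft_force: [0.7, 0.3, -0.9]
grip_width: 0.399
grasp_force: 0.0
```

```bash
cat > st.py <<'E'
from fit import *
from scipy.spatial.transform import Rotation as R
RD=np.array([0.5613,0.1182,0.0777])
def st():
    o=manip.get_obs();r=R.from_quat(o["ee_rot"]);M=r.as_matrix();d=o["position"][:2]-RD[:2];c,s=np.cos(RD[2]),np.sin(RD[2])
    print("t",round(o["clock"],2),"pos",o["position"].round(4),"reader xy mm",(1e3*np.array([c*d[0]+s*d[1],c*d[1]-s*d[0]])).round(1),"tooly yaw",np.degrees(np.arctan2(M[1,1],M[0,1])).round(2),"tilt",M[:,2].round(3),"F",o["ft_force"].round(2),"w",round(o["grip_width"],3),"q",o["joint_pos"].round(2));return o,M
def to(x,y,z):
    "reader-frame mm target -> tool offset"
    o,M=st();t=np.array(w(RD,[x/1e3,y/1e3,z/1e3]));print("tool offset",(M.T@(t-o["position"])).round(4))
E
python3 -c "
from st import *
to(-82,-273.6,120);print(manip.finger_overhang)"
```

```text
t 1.2 pos [0.4616 0.3864 0.2421] reader xy mm [-78.6 275.2] tooly yaw 94.34 tilt [-0. -0. -1.] F [ 0.67  0.34 -0.93] w 0.399 q [-0.86  0.28  0.1   1.53 -0.03  1.33  0.9 ]
tool offset [ 0.0023 -0.5488  0.1222]
0.011
```

Emit:
jog_arm([
  {"gripper": 0.4, "offset": [0, -0.036, 0], "rotation": [0, 0, 0]},
  {"gripper": 0.4, "offset": [0, -0.036, 0], "rotation": [0, 0, 0]},
  {"gripper": 0.4, "offset": [0, -0.036, 0], "rotation": [0, 0, 0]},
  {"gripper": 0.4, "offset": [0, -0.036, 0], "rotation": [0, 0, 0]},
  {"gripper": 0.4, "offset": [0, -0.036, 0], "rotation": [0, 0, 0]},
  {"gripper": 0.4, "offset": [0, -0.036, 0], "rotation": [0, 0, 0]},
  {"gripper": 0.4, "offset": [0, -0.036, 0], "rotation": [0, 0, 0]},
  {"gripper": 0.4, "offset": [0, -0.036, 0], "rotation": [0, 0, 0]},
  {"gripper": 0.4, "offset": [0, -0.036, 0], "rotation": [0, 0, 0]},
  {"gripper": 0.4, "offset": [0, -0.036, 0], "rotation": [0, 0, 0]},
  {"gripper": 0.4, "offset": [0, -0.036, 0], "rotation": [0, 0, 0]},
  {"gripper": 0.4, "offset": [0, -0.036, 0.02], "rotation": [0, 0, 0]},
  {"gripper": 0.4, "offset": [0, -0.036, 0.03], "rotation": [0, 0, 0]},
  {"gripper": 0.4, "offset": [0, -0.036, 0.03], "rotation": [0, 0, 0]},
  {"gripper": 0.4, "offset": [0.002, -0.036, 0.03], "rotation": [0, 0, 0]},
  {"gripper": 0.4, "offset": [0, -0.009, 0.02], "rotation": [0, 0, 0]},
  {"gripper": 0.4, "offset": [0, 0, 0], "rotation": [0, 0, 0]},
])

```text
clock: 2.9
position: [0.4976, -0.1611, 0.1096]
ee_rot: [-0.036, 0.999, -0.0, -0.003]
ft_force: [0.2, -0.1, -0.2]
grip_width: 0.398
grasp_force: 0.0
```

```bash
python3 -c "
from st import *
to(-82,-273.6,27)
cv2.imwrite('pics/w1.png',imaging.camera('wrist'))"
```

```text
t 2.9 pos [ 0.4976 -0.1611  0.1096] reader xy mm [ -85.2 -273.6] tooly yaw 94.15 tilt [-0.005 -0.    -1.   ] F [ 0.16 -0.12 -0.17] w 0.398 q [-0.24  0.25  0.53  1.91 -0.14  1.03  1.99]
tool offset [-0.0037 -0.      0.0826]
```

View pics/w1.png

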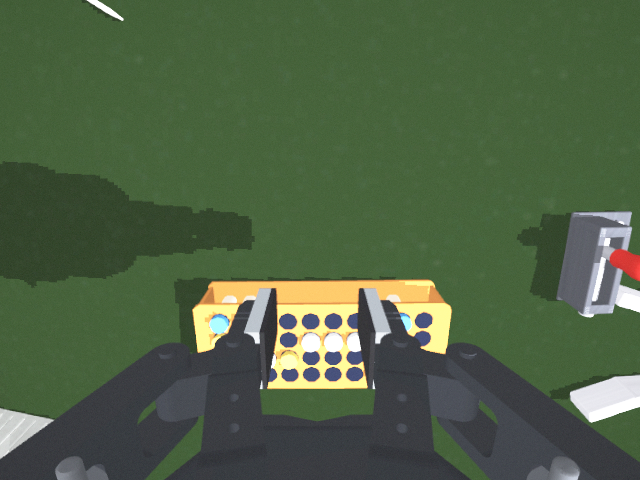

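The wrist picture shows the rack at columns 195–450, with its near lower edge at row ~282, and the fingers centred on it. Before descending I'll check the fitted rack pose against this view.

```bash
cat >> st.py <<'E'
def wproj(P,o=None):
    o=o or manip.get_obs();m=imaging.camera_model("wrist");K=np.array(m["camera_matrix"])
    M=R.from_quat(o["ee_rot"]).as_matrix();t=M.T@(np.array(P)-o["position"])
    c=(np.linalg.inv(m["hand_eye"])@np.r_[t,1])[:3];u=np.array([c[0],-c[1]])/-c[2];u=u*(1+m["k1"]*(u@u));return (u*[K[0,0],K[1,1]]+K[:2,2]).round(0)
E
python3 -c "
from st import *
q=[0.5580,-0.1565,0.0739]
for a in [(-31,80,0),(-31,-80,0),(-31,80,38),(-31,-80,38),(31,80,38),(31,-80,38)]: print(a,wproj(w(q,np.array(a)/1e3)))
print('knob',wproj(w(RD,[-.088,-.09,.061])),'case',wproj(w(RD,[-.102,-.101,.03])))
o=manip.get_obs()
for s in(-11,0,11):print(wproj(np.r_[w(RD,[(-85.2+s)/1e3,-.2736,0])]))"
```

```text
(-31, 80, 0) [428. 275.]
(-31, -80, 0) [203. 275.]
(-31, 80, 38) [445. 299.]
(-31, -80, 38) [185. 299.]
(31, 80, 38) [435. 383.]
(31, -80, 38) [196. 383.]
knob [646. 261.] case [595. 222.]
[315. 220.]
[315. 235.]
[315. 251.]
```

Emit:
jog_arm([
  {"gripper": 0.4, "offset": [0, 0, 0.028], "rotation": [0, 0, 0]},
  {"gripper": 0.4, "offset": [0, 0, 0.028], "rotation": [0, 0, 0]},
  {"gripper": 0.4, "offset": [0, 0, 0.0265], "rotation": [0, 0, 0]},
  {"gripper": 0.4, "offset": [0, 0, 0], "rotation": [0, 0, 0]},
  {"gripper": 0.4, "offset": [-0.004, 0, 0], "rotation": [0, 0, 0]},
  {"gripper": 0.4, "offset": [-0.004, 0, 0], "rotation": [0, 0, 0]},
  {"gripper": 0.4, "offset": [-0.004, 0, 0], "rotation": [0, 0, 0]},
  {"gripper": 0.4, "offset": [-0.004, 0, 0], "rotation": [0, 0, 0]},
  {"gripper": 0.4, "offset": [-0.004, 0, 0], "rotation": [0, 0, 0]},
  {"gripper": 0.4, "offset": [-0.004, 0, 0], "rotation": [0, 0, 0]},
  {"gripper": 0.4, "offset": [0, 0, 0], "rotation": [0, 0, 0]},
])

```text
clock: 4.05
position: [0.5244, -0.1579, 0.0298]
ee_rot: [-0.038, 0.999, -0.0, 0.0]
ft_force: [-0.7, -0.2, -0.3]
grip_width: 0.398
grasp_force: 0.0
```

```bash
python3 -c "
from st import *
to(-44,-273.6,27)"
```

```text
t 4.05 pos [ 0.5244 -0.1579  0.0298] reader xy mm [ -58.2 -272.4] tooly yaw 94.33 tilt [ 0. -0. -1.] F [-0.71 -0.2  -0.28] w 0.398 q [-0.2   0.42  0.49  1.9  -0.25  0.88  2.05]
tool offset [-0.0142 -0.0012  0.0028]
```

Emit:
jog_arm([
  {"gripper": 0.4, "offset": [-0.004, 0, 0.001], "rotation": [0, 0, 0]},
  {"gripper": 0.4, "offset": [-0.004, 0, 0.001], "rotation": [0, 0, 0]},
  {"gripper": 0.4, "offset": [-0.004, 0, 0.001], "rotation": [0, 0, 0]},
  {"gripper": 0.4, "offset": [-0.002, 0, 0], "rotation": [0, 0, 0]},
  {"gripper": 0.4, "offset": [0, 0, 0], "rotation": [0, 0, 0]},
])

```text
clock: 4.55
position: [0.5383, -0.1567, 0.0266]
ee_rot: [-0.038, 0.999, -0.0, 0.0]
ft_force: [-0.5, 0.1, -0.2]
grip_width: 0.396
grasp_force: 0.0
```

```bash
python3 -c "
from st import *
st();im=np.vstack([cv2.resize(imaging.camera('top')[200:300,200:420],None,fx=3.6,fy=3.6,interpolation=cv2.INTER_CUBIC)])
cv2.imwrite('pics/t2.png',im)"
```

```text
t 4.55 pos [ 0.5383 -0.1567  0.0266] reader xy mm [ -44.3 -272.3] tooly yaw 94.35 tilt [ 0. -0. -1.] F [-0.51  0.15 -0.16] w 0.396 q [-0.2   0.45  0.48  1.87 -0.26  0.89  2.05]
```

View pics/t2.png

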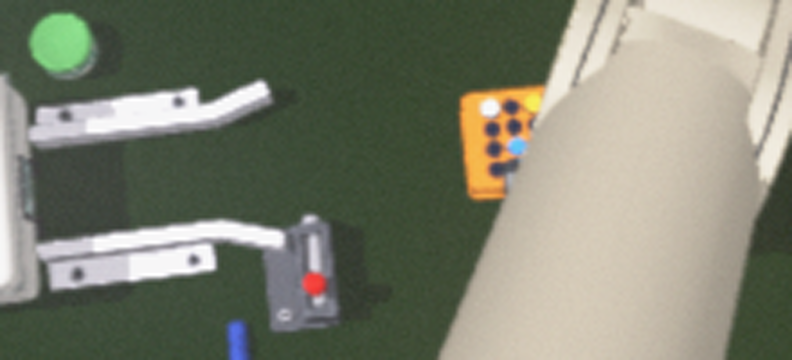

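The picture shows the rack's left end moved up ~33 px (about 21.5 mm), with corners at (462,95) and (469,192). I'll push 3 mm more, back off, rise, and turn for the tail push.

Emit:
jog_arm([
  {"gripper": 0.4, "offset": [-0.003, 0, 0], "rotation": [0, 0, 0]},
  {"gripper": 0.4, "offset": [0, 0, 0], "rotation": [0, 0, 0]},
  {"gripper": 0.4, "offset": [0.01, 0, 0], "rotation": [0, 0, 0]},
  {"gripper": 0.4, "offset": [0.02, 0, 0], "rotation": [0, 0, 0]},
  {"gripper": 0.35, "offset": [0, 0, -0.03], "rotation": [0, 0, 0]},
  {"gripper": 0.35, "offset": [0, 0, -0.04], "rotation": [0, 0, 0]},
  {"gripper": 0.35, "offset": [0, -0.04, -0.03], "rotation": [0, 0, 0]},
  {"gripper": 0.35, "offset": [0, -0.04, 0], "rotation": [0, 0, 0]},
  {"gripper": 0.35, "offset": [0, -0.03, 0], "rotation": [0, 0, 0]},
  {"gripper": 0.35, "offset": [0, 0, 0], "rotation": [0, 0, 8.5]},
  {"gripper": 0.35, "offset": [0, 0, 0], "rotation": [0, 0, 8.5]},
  {"gripper": 0.35, "offset": [0, 0, 0], "rotation": [0, 0, 8.5]},
  {"gripper": 0.35, "offset": [0, 0, 0], "rotation": [0, 0, 8.5]},
  {"gripper": 0.35, "offset": [0, 0, 0], "rotation": [0, 0, 8.5]},
  {"gripper": 0.35, "offset": [0, 0, 0], "rotation": [0, 0, 8.5]},
  {"gripper": 0.35, "offset": [0, 0, 0], "rotation": [0, 0, 8.5]},
  {"gripper": 0.35, "offset": [0, 0, 0], "rotation": [0, 0, 8.5]},
  {"gripper": 0.35, "offset": [0, 0, 0], "rotation": [0, 0, 8.5]},
  {"gripper": 0.35, "offset": [0, 0, 0], "rotation": [0, 0, 8.5]},
  {"gripper": 0.35, "offset": [0, 0, 0], "rotation": [0, 0, 5]},
])

```text
clock: 6.6
position: [0.5186, -0.2684, 0.1267]
ee_rot: [0.682, 0.731, 0.0, -0.0]
ft_force: [0.3, 0.1, -1.0]
grip_width: 0.35
grasp_force: 0.0
```

```bash
python3 -c "
from st import *
to(0,-390,27)
im=imaging.camera('top');cv2.imwrite('pics/t3.png',cv2.resize(im[200:300,200:420],None,fx=3.6,fy=3.6,interpolation=cv2.INTER_CUBIC))"
```

```text
t 6.6 pos [ 0.5186 -0.2684  0.1267] reader xy mm [ -72.6 -382.1] tooly yaw 3.98 tilt [ 0.     0.001 -1.   ] F [ 0.31  0.08 -1.  ] w 0.35 q [-0.3   0.45  0.89  1.75 -0.38  1.13  0.77]
tool offset [-0.0073  0.0727  0.0997]
```

View pics/t3.png

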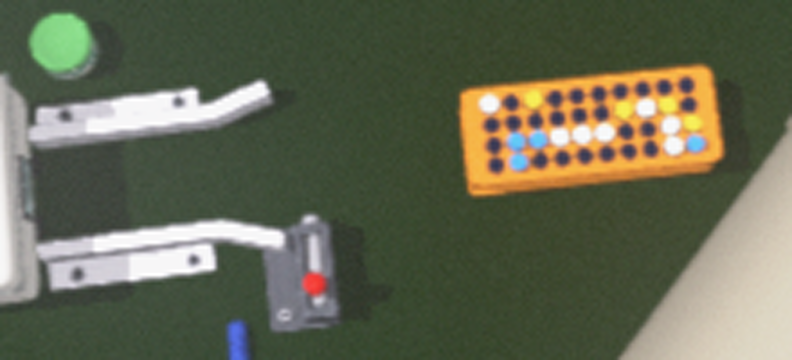

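The rack is fully visible now, with top-plate corners at (461,90), (709,66), (722,158) and (468,183).

```bash
python3 - <<'E'
from st import *
C=lambda x,y:np.array([200+x/3.6,200+y/3.6])
q,s=fit("top",[((31,80,38),C(461,90)),((31,-80,38),C(709,66)),((-31,-80,38),C(722,158)),((-31,80,38),C(468,183))],[.58,-.16,.07])
p=RD;c,sn=np.cos(p[2]),np.sin(p[2]);d=q[:2]-p[:2];print("rack in reader",[c*d[0]+sn*d[1],-sn*d[0]+c*d[1]],q[2]-p[2],(s*3.6).round(1).tolist())
E
```

```text
rack in reader [np.float64(0.00022252854188319765), np.float64(-0.2733780682740244)] -0.010665375735283561 [[-1.6, -1.6], [-0.0, -1.1], [0.2, 1.7], [1.4, 1.0]]
```

Emit:
jog_arm([
  {"gripper": 0.35, "offset": [-0.006, 0.037, 0], "rotation": [0, 0, -0.4]},
  {"gripper": 0.35, "offset": [0, 0.036, 0.01], "rotation": [0, 0, 0]},
  {"gripper": 0.35, "offset": [0, 0, 0.03], "rotation": [0, 0, 0]},
  {"gripper": 0.35, "offset": [0, 0, 0.03], "rotation": [0, 0, 0]},
  {"gripper": 0.35, "offset": [0, 0, 0.028], "rotation": [0, 0, 0]},
  {"gripper": 0.35, "offset": [0, 0, 0], "rotation": [0, 0, 0]},
  {"gripper": 0.35, "offset": [0, 0, 0], "rotation": [0, 0, 0]},
])

```text
clock: 7.35
position: [0.5921, -0.269, 0.0294]
ee_rot: [0.677, 0.736, -0.0, -0.0]
ft_force: [-0.0, -0.8, 0.6]
grip_width: 0.35
grasp_force: 0.0
```

```bash
python3 -c "
from st import *
to(0,-200,26)"
```

```text
t 7.35 pos [ 0.5921 -0.269   0.0294] reader xy mm [   0.6 -388.4] tooly yaw 4.77 tilt [-0. -0. -1.] F [-0.03 -0.79  0.59] w 0.35 q [-0.19  0.7   0.76  1.63 -0.54  1.04  0.82]
tool offset [0.1884 0.0004 0.0034]
```

Emit:
jog_arm([
  {"gripper": 0.35, "offset": [0.008, 0, 0.002], "rotation": [0, 0, 0.3]},
  {"gripper": 0.35, "offset": [0.008, 0, 0], "rotation": [0, 0, 0]},
  {"gripper": 0.35, "offset": [0.01, 0, 0], "rotation": [0, 0, 0]},
  {"gripper": 0.35, "offset": [0.01, 0, 0], "rotation": [0, 0, 0]},
  {"gripper": 0.35, "offset": [0.01, 0, 0], "rotation": [0, 0, 0]},
  {"gripper": 0.35, "offset": [0.01, 0, 0], "rotation": [0, 0, 0]},
  {"gripper": 0.35, "offset": [0.01, 0, 0], "rotation": [0, 0, 0]},
  {"gripper": 0.35, "offset": [0.01, 0, 0], "rotation": [0, 0, 0]},
  {"gripper": 0.35, "offset": [0.01, 0, 0], "rotation": [0, 0, 0]},
  {"gripper": 0.35, "offset": [0.01, 0, 0], "rotation": [0, 0, 0]},
  {"gripper": 0.35, "offset": [0.01, 0, 0], "rotation": [0, 0, 0]},
  {"gripper": 0.35, "offset": [0.01, 0, 0], "rotation": [0, 0, 0]},
  {"gripper": 0.35, "offset": [0.01, 0, 0], "rotation": [0, 0, 0]},
  {"gripper": 0.35, "offset": [0.01, 0, 0], "rotation": [0, 0, 0]},
  {"gripper": 0.35, "offset": [0.008, 0, 0], "rotation": [0, 0, 0]},
  {"gripper": 0.35, "offset": [0.004, 0, 0], "rotation": [0, 0, 0]},
  {"gripper": 0.35, "offset": [0, 0, 0], "rotation": [0, 0, 0]},
])

```text
clock: 9.05
position: [0.5807, -0.1198, 0.0265]
ee_rot: [0.679, 0.734, 0.0, -0.001]
ft_force: [0.0, -0.3, 0.0]
grip_width: 0.349
grasp_force: 0.0
```

```bash
python3 -c "
from st import *
to(0,-91,26)
im=imaging.camera('top');cv2.imwrite('pics/t4.png',cv2.resize(im[200:300,200:420],None,fx=3.6,fy=3.6,interpolation=cv2.INTER_CUBIC))"
```

```text
t 9.05 pos [ 0.5807 -0.1198  0.0265] reader xy mm [   0.9 -238.8] tooly yaw 4.5 tilt [-0.001  0.001 -1.   ] F [ 0.01 -0.26  0.01] w 0.349 q [-0.48  0.6   0.78  1.79 -0.5   0.96  0.59]
tool offset [ 0.1478 -0.0008  0.0006]
```

View pics/t4.png

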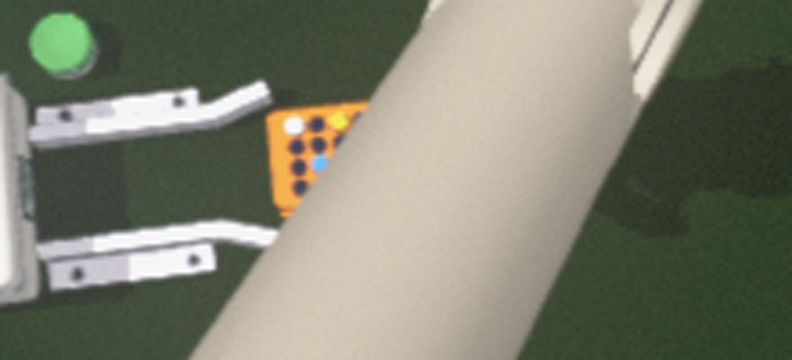

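The rack's head has reached the mouth at (268–275, 112–207), centred between the flares. I'll carry on pushing.

Emit:
jog_arm([
  {"gripper": 0.35, "offset": [0.008, 0, 0], "rotation": [0, 0, 0]},
  {"gripper": 0.35, "offset": [0.008, 0, 0], "rotation": [0, 0, 0]},
  {"gripper": 0.35, "offset": [0.008, 0, 0], "rotation": [0, 0, 0]},
  {"gripper": 0.35, "offset": [0.008, 0, 0], "rotation": [0, 0, 0]},
  {"gripper": 0.35, "offset": [0.008, 0, 0], "rotation": [0, 0, 0]},
  {"gripper": 0.35, "offset": [0.008, 0, 0], "rotation": [0, 0, 0]},
  {"gripper": 0.35, "offset": [0.008, 0, 0], "rotation": [0, 0, 0]},
  {"gripper": 0.35, "offset": [0.004, 0, 0], "rotation": [0, 0, 0]},
])

```text
clock: 9.9
position: [0.5763, -0.0602, 0.0268]
ee_rot: [0.679, 0.734, 0.0, -0.0]
ft_force: [0.6, -0.6, -0.3]
grip_width: 0.353
grasp_force: 0.6
```

Emit:
jog_arm([
  {"gripper": 0.35, "offset": [0.006, 0, 0], "rotation": [0, 0, 0]},
  {"gripper": 0.35, "offset": [0.008, 0, 0], "rotation": [0, 0, 0]},
  {"gripper": 0.35, "offset": [0.008, 0, 0], "rotation": [0, 0, 0]},
  {"gripper": 0.35, "offset": [0.008, 0, 0], "rotation": [0, 0, 0]},
  {"gripper": 0.35, "offset": [0.008, 0, 0], "rotation": [0, 0, 0]},
  {"gripper": 0.35, "offset": [0.006, 0, 0], "rotation": [0, 0, 0]},
  {"gripper": 0.35, "offset": [0.004, 0, 0], "rotation": [0, 0, 0]},
  {"gripper": 0.35, "offset": [0.002, 0, 0], "rotation": [0, 0, 0]},
])

```text
clock: 10.7
position: [0.5724, -0.0111, 0.0268]
ee_rot: [0.679, 0.734, 0.0, -0.0]
ft_force: [0.4, -2.3, -1.0]
grip_width: 0.352
grasp_force: 0.8
```

```bash
python3 -c "
from st import *
to(0,-91,26)"
```

```text
t 10.7 pos [ 0.5724 -0.0111  0.0268] reader xy mm [   1.  -129.8] tooly yaw 4.45 tilt [ 0.  0. -1.] F [ 0.4  -2.28 -0.97] w 0.352 q [-0.69  0.56  0.79  1.85 -0.48  0.94  0.39]
tool offset [ 0.0388 -0.001   0.0008]
```

Emit:
jog_arm([
  {"gripper": 0.35, "offset": [0.006, 0, 0], "rotation": [0, 0, 0]},
  {"gripper": 0.35, "offset": [0.006, 0, 0], "rotation": [0, 0, 0]},
  {"gripper": 0.35, "offset": [0.006, 0, 0], "rotation": [0, 0, 0]},
  {"gripper": 0.35, "offset": [0.006, 0, 0], "rotation": [0, 0, 0]},
  {"gripper": 0.35, "offset": [0.004, 0, 0], "rotation": [0, 0, 0]},
  {"gripper": 0.35, "offset": [0.003, 0, 0], "rotation": [0, 0, 0]},
  {"gripper": 0.35, "offset": [0.002, 0, 0], "rotation": [0, 0, 0]},
  {"gripper": 0.35, "offset": [0, 0, 0], "rotation": [0, 0, 0]},
])

```text
clock: 11.5
position: [0.5698, 0.0219, 0.0267]
ee_rot: [0.679, 0.734, 0.0, -0.0]
ft_force: [-0.8, -0.8, -0.3]
grip_width: 0.354
grasp_force: 0.0
```

Emit:
jog_arm([
  {"gripper": 0.35, "offset": [0.002, 0, 0], "rotation": [0, 0, 0]},
  {"gripper": 0.35, "offset": [0.002, 0, 0], "rotation": [0, 0, 0]},
  {"gripper": 0.35, "offset": [0, 0, 0], "rotation": [0, 0, 0]},
])

```text
clock: 11.8
position: [0.5695, 0.0256, 0.0267]
ee_rot: [0.679, 0.734, 0.0, -0.0]
ft_force: [-0.3, -1.2, 0.0]
grip_width: 0.352
grasp_force: 0.2
```

```bash
python3 -c "
from st import *
to(0,-91,26)"
```

```text
t 11.8 pos [0.5695 0.0256 0.0267] reader xy mm [  0.9 -92.9] tooly yaw 4.44 tilt [-0.  0. -1.] F [-0.32 -1.23  0.03] w 0.352 q [-0.75  0.55  0.78  1.85 -0.48  0.94  0.33]
tool offset [ 0.0019 -0.0009  0.0007]
```

Now I'll creep forward until contact with the stop shows in the force.

Emit:
jog_arm([
  {"gripper": 0.35, "offset": [0.001, 0, 0], "rotation": [0, 0, 0]},
  {"gripper": 0.35, "offset": [0.001, 0, 0], "rotation": [0, 0, 0]},
  {"gripper": 0.35, "offset": [0.001, 0, 0], "rotation": [0, 0, 0]},
])

```text
clock: 12.1
position: [0.5692, 0.0283, 0.0268]
ee_rot: [0.679, 0.734, -0.0, -0.0]
ft_force: [0.9, -2.1, 0.0]
grip_width: 0.349
grasp_force: 0.8
```

Emit:
jog_arm([
  {"gripper": 0.35, "offset": [0.001, 0, 0], "rotation": [0, 0, 0]},
  {"gripper": 0.35, "offset": [0.001, 0, 0], "rotation": [0, 0, 0]},
  {"gripper": 0.35, "offset": [0, 0, 0], "rotation": [0, 0, 0]},
])

```text
clock: 12.4
position: [0.5691, 0.0306, 0.0268]
ee_rot: [0.679, 0.734, 0.0, -0.0]
ft_force: [0.5, -1.0, -0.4]
grip_width: 0.348
grasp_force: 0.3
```

Emit:
jog_arm([
  {"gripper": 0.35, "offset": [0.001, 0, 0], "rotation": [0, 0, 0]},
  {"gripper": 0.35, "offset": [0.001, 0, 0], "rotation": [0, 0, 0]},
  {"gripper": 0.35, "offset": [0, 0, 0], "rotation": [0, 0, 0]},
])

```text
clock: 12.7
position: [0.5691, 0.0318, 0.0269]
ee_rot: [0.679, 0.734, -0.0, 0.0]
ft_force: [-0.0, -4.4, -0.2]
grip_width: 0.347
grasp_force: 2.2
```

Emit:
jog_arm([
  {"gripper": 0.35, "offset": [0.001, 0, 0], "rotation": [0, 0, 0]},
  {"gripper": 0.35, "offset": [0.001, 0, 0], "rotation": [0, 0, 0]},
  {"gripper": 0.35, "offset": [0, 0, 0], "rotation": [0, 0, 0]},
])

```text
clock: 13.0
position: [0.5693, 0.032, 0.0271]
ee_rot: [0.68, 0.733, -0.0, 0.001]
ft_force: [2.1, -10.1, -0.8]
grip_width: 0.348
grasp_force: 5.0
```

```bash
python3 -c "
from st import *
st()
a=imaging.camera('top');b=imaging.camera('wrist');c=imaging.camera('scene')
cv2.imwrite('pics/t5.png',np.hstack([cv2.resize(a[200:300,150:320],(400,235)),cv2.resize(b,(400,300))[:235]]))
cv2.imwrite('pics/s5.png',np.vstack([cv2.imread('pics/t5.png'),cv2.resize(c[140:280,190:390],(800,365),interpolation=cv2.INTER_CUBIC)[:, :]]))"
```

```text
t 13.0 pos [0.5693 0.032  0.0271] reader xy mm [  1.3 -86.6] tooly yaw 4.32 tilt [ 0.001 -0.002 -1.   ] F [  2.06 -10.1   -0.81] w 0.348 q [-0.77  0.55  0.79  1.85 -0.47  0.94  0.31]
```

View pics/s5.png

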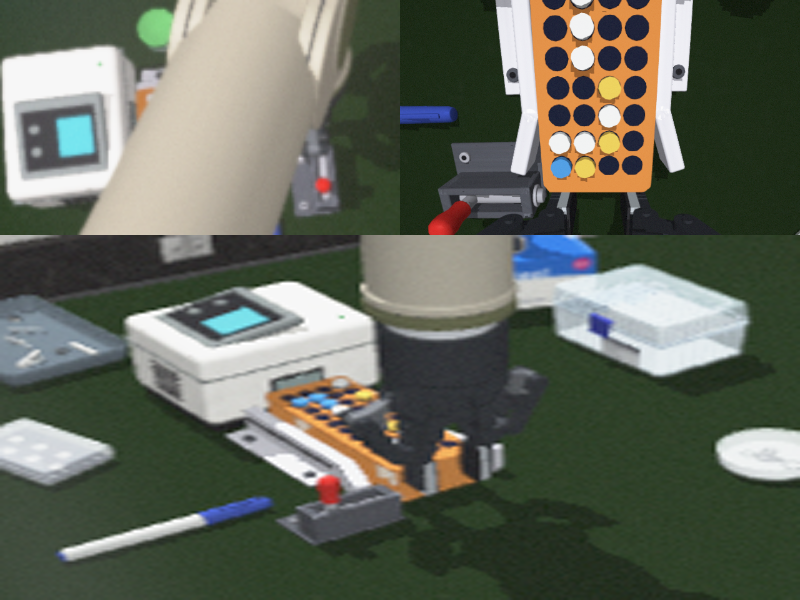

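The rack sits home and straight in the lane: the force rose to 10 N and the tool stalled. In the wrist view its tail, at row ~190, is level with the mouth and clear of the bolt. I'll back off, rise, close the fingers and turn for the knob.

Emit:
jog_arm([
  {"gripper": 0.35, "offset": [-0.005, 0, 0], "rotation": [0, 0, 0]},
  {"gripper": 0.35, "offset": [-0.02, 0, 0], "rotation": [0, 0, 0]},
  {"gripper": 0.35, "offset": [-0.02, 0, -0.02], "rotation": [0, 0, 0]},
  {"gripper": 0.2, "offset": [0, 0, -0.04], "rotation": [0, 0, 0]},
  {"gripper": 0, "offset": [0, 0, -0.04], "rotation": [0, 0, 0]},
  {"gripper": 0, "offset": [0, 0, -0.03], "rotation": [0, 0, -8.5]},
  {"gripper": 0, "offset": [0, 0, 0], "rotation": [0, 0, -8.5]},
  {"gripper": 0, "offset": [0, 0, 0], "rotation": [0, 0, -8.5]},
  {"gripper": 0, "offset": [0, 0, 0], "rotation": [0, 0, -8.5]},
  {"gripper": 0, "offset": [0, 0, 0], "rotation": [0, 0, -8.5]},
  {"gripper": 0, "offset": [0, 0, 0], "rotation": [0, 0, -8.5]},
  {"gripper": 0, "offset": [0, 0, 0], "rotation": [0, 0, -8.5]},
  {"gripper": 0, "offset": [0, 0, 0], "rotation": [0, 0, -8.5]},
  {"gripper": 0, "offset": [0, 0, 0], "rotation": [0, 0, -8.5]},
  {"gripper": 0, "offset": [0, 0, 0], "rotation": [0, 0, -8.5]},
  {"gripper": 0, "offset": [0, 0, 0], "rotation": [0, 0, -5]},
  {"gripper": 0, "offset": [0, 0, 0], "rotation": [0, 0, 0]},
])

```text
clock: 14.85
position: [0.5722, -0.0099, 0.1569]
ee_rot: [-0.04, 0.999, 0.001, -0.0]
ft_force: [-0.5, -0.2, -0.4]
grip_width: -0.002
grasp_force: 0.0
```

```bash
python3 -c "
from st import *
to(-124,-88,150)"
```

```text
t 14.85 pos [ 0.5722 -0.0099  0.1569] reader xy mm [   0.9 -128.6] tooly yaw 94.53 tilt [-0.     0.001 -1.   ] F [-0.53 -0.21 -0.42] w -0.002 q [-0.57  0.31  0.61  1.74 -0.19  1.15  1.75]
tool offset [0.1249 0.0408 0.0069]
```

Emit:
jog_arm([
  {"gripper": 0, "offset": [0.032, 0, 0], "rotation": [0, 0, 0]},
  {"gripper": 0, "offset": [0.032, 0.01, 0], "rotation": [0, 0, 0]},
  {"gripper": 0, "offset": [0.031, 0.015, 0], "rotation": [0, 0, 0]},
  {"gripper": 0, "offset": [0.03, 0.016, 0], "rotation": [0, 0, 0]},
  {"gripper": 0, "offset": [0, 0, 0], "rotation": [0, 0, 0]},
  {"gripper": 0, "offset": [0, 0, 0], "rotation": [0, 0, 0]},
])

```text
clock: 15.45
position: [0.4444, 0.0214, 0.1572]
ee_rot: [-0.038, 0.999, 0.001, 0.0]
ft_force: [-0.6, -0.4, 0.8]
grip_width: -0.005
grasp_force: 0.0
```

```bash
python3 -c "
from st import *
to(-124,-88,52)
a=imaging.camera('top');b=imaging.camera('wrist')
for x,y,z in [(-88,-90,61),(-88,-90,35),(-31,-80,38),(31,-80,38)]: print(wproj(w(RD,[x/1e3,y/1e3,z/1e3])))
cv2.imwrite('pics/w6.png',b)"
```

```text
t 15.45 pos [0.4444 0.0214 0.1572] reader xy mm [-124.   -87.4] tooly yaw 94.38 tilt [ 0.001  0.002 -1.   ] F [-0.59 -0.4   0.82] w -0.005 q [-0.73 -0.02  0.58  2.05  0.01  1.11  1.49]
tool offset [ 1.000e-04 -7.000e-04  1.052e-01]
[315. 294.]
[315. 278.]
[328. 347.]
[327. 410.]
```

View pics/w6.png

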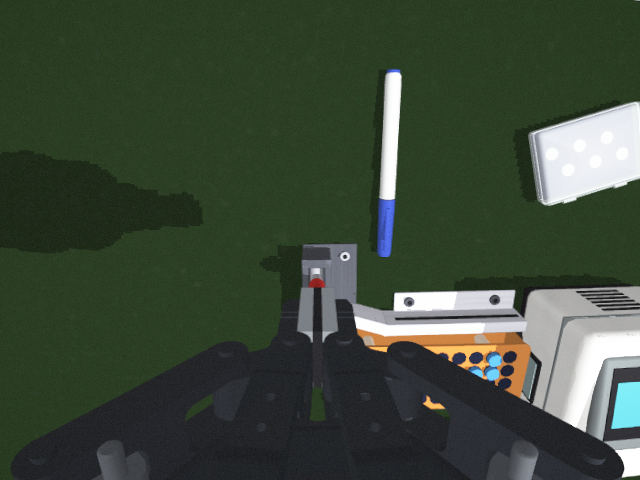

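The knob shows at (316,280), in line with the closed fingers in column. I'll descend beside it and push.

Emit:
jog_arm([
  {"gripper": 0, "offset": [0, 0, 0.035], "rotation": [0, 0, 0]},
  {"gripper": 0, "offset": [0, 0, 0.035], "rotation": [0, 0, 0]},
  {"gripper": 0, "offset": [0, 0, 0.034], "rotation": [0, 0, 0]},
  {"gripper": 0, "offset": [0, 0, 0], "rotation": [0, 0, 0]},
  {"gripper": 0, "offset": [-0.005, 0, 0], "rotation": [0, 0, 0]},
  {"gripper": 0, "offset": [-0.005, 0, 0], "rotation": [0, 0, 0]},
  {"gripper": 0, "offset": [-0.005, 0, 0], "rotation": [0, 0, 0]},
  {"gripper": 0, "offset": [-0.005, 0, 0], "rotation": [0, 0, 0]},
  {"gripper": 0, "offset": [-0.004, 0, 0], "rotation": [0, 0, 0]},
])

```text
clock: 16.45
position: [0.4692, 0.0228, 0.0534]
ee_rot: [-0.039, 0.999, 0.0, 0.0]
ft_force: [-1.9, -0.1, 1.7]
grip_width: -0.0
grasp_force: 1.1
```

Emit:
jog_arm([
  {"gripper": 0, "offset": [-0.004, 0, 0], "rotation": [0, 0, 0]},
  {"gripper": 0, "offset": [-0.004, 0, 0], "rotation": [0, 0, 0]},
  {"gripper": 0, "offset": [-0.004, 0, 0], "rotation": [0, 0, 0]},
  {"gripper": 0, "offset": [-0.004, 0, 0], "rotation": [0, 0, 0]},
  {"gripper": 0, "offset": [-0.003, 0, 0], "rotation": [0, 0, 0]},
])

```text
clock: 16.95
position: [0.4876, 0.0242, 0.0527]
ee_rot: [-0.039, 0.999, 0.0, -0.0]
ft_force: [-1.7, 2.0, 1.1]
grip_width: -0.002
grasp_force: 1.1
```

```bash
python3 -c "
from st import *
to(-76,-88,52)"
```

```text
t 16.95 pos [0.4876 0.0242 0.0527] reader xy mm [-80.7 -88. ] tooly yaw 94.44 tilt [-0.  0. -1.] F [-1.69  1.97  1.14] w -0.002 q [-0.66  0.26  0.58  2.04 -0.19  0.89  1.67]
tool offset [-0.0047  0.      0.0007]
```

Emit:
jog_arm([
  {"gripper": 0, "offset": [-0.002, 0, 0], "rotation": [0, 0, 0]},
  {"gripper": 0, "offset": [-0.002, 0, 0], "rotation": [0, 0, 0]},
  {"gripper": 0, "offset": [0, 0, 0], "rotation": [0, 0, 0]},
])

```text
clock: 17.25
position: [0.4916, 0.0244, 0.0527]
ee_rot: [-0.039, 0.999, -0.0, 0.0]
ft_force: [-1.1, 0.9, -0.7]
grip_width: 0.001
grasp_force: 0.4
```

Emit:
jog_arm([
  {"gripper": 0, "offset": [-0.001, 0, 0], "rotation": [0, 0, 0]},
  {"gripper": 0, "offset": [-0.001, 0, 0], "rotation": [0, 0, 0]},
  {"gripper": 0, "offset": [0, 0, 0], "rotation": [0, 0, 0]},
])

```text
clock: 17.55
position: [0.4934, 0.0245, 0.0527]
ee_rot: [-0.039, 0.999, 0.0, -0.0]
ft_force: [-1.2, 0.5, 0.2]
grip_width: -0.001
grasp_force: 0.8
```

Emit:
jog_arm([
  {"gripper": 0, "offset": [-0.001, 0, 0], "rotation": [0, 0, 0]},
  {"gripper": 0, "offset": [-0.001, 0, 0], "rotation": [0, 0, 0]},
  {"gripper": 0, "offset": [0, 0, 0], "rotation": [0, 0, 0]},
])

```text
clock: 17.85
position: [0.4943, 0.0246, 0.0526]
ee_rot: [-0.039, 0.999, 0.0, -0.001]
ft_force: [-8.8, 0.2, 5.0]
grip_width: 0.002
grasp_force: 3.9
```

The bolt has hit its end stop (8.8 N). I'll retreat, rise and check.

Emit:
jog_arm([
  {"gripper": 0, "offset": [-0.001, 0, 0], "rotation": [0, 0, 0]},
  {"gripper": 0, "offset": [0, 0, 0], "rotation": [0, 0, 0]},
  {"gripper": 0, "offset": [0.01, 0, 0], "rotation": [0, 0, 0]},
  {"gripper": 0, "offset": [0.03, 0, 0], "rotation": [0, 0, 0]},
  {"gripper": 0, "offset": [0.02, 0, -0.03], "rotation": [0, 0, 0]},
  {"gripper": 0, "offset": [0, 0, -0.04], "rotation": [0, 0, 0]},
  {"gripper": 0, "offset": [0, -0.03, -0.04], "rotation": [0, 0, 0]},
  {"gripper": 0, "offset": [0, -0.04, 0], "rotation": [0, 0, 0]},
  {"gripper": 0, "offset": [0, -0.04, 0], "rotation": [0, 0, 0]},
  {"gripper": 0, "offset": [0, -0.04, 0], "rotation": [0, 0, 0]},
  {"gripper": 0, "offset": [0, 0, 0], "rotation": [0, 0, 0]},
  {"gripper": 0, "offset": [0, 0, 0], "rotation": [0, 0, 0]},
])

```text
clock: 19.05
position: [0.4481, -0.1304, 0.1628]
ee_rot: [-0.037, 0.999, -0.0, 0.0]
ft_force: [0.2, 0.2, 0.1]
grip_width: -0.001
grasp_force: 0.0
```

```bash
python3 -c "
from st import *
st()
a=imaging.camera('top');cv2.imwrite('pics/t7.png',cv2.resize(a[200:310,180:340],(800,550),interpolation=cv2.INTER_CUBIC))
K=lambda P:((proj('top',w(RD,np.array(P)/1e3))-[180,200])*5).round()
print([K(p) for p in[(-58,-90,50),(-31,-80,38),(31,-80,38),(-31,-76,38)]])"
```

```text
t 19.05 pos [ 0.4481 -0.1304  0.1628] reader xy mm [-132.2 -239. ] tooly yaw 94.29 tilt [ 0.001 -0.    -1.   ] F [0.16 0.19 0.1 ] w -0.001 q [-0.59  0.02  0.79  2.   -0.02  1.12  1.86]
[array([529., 337.]), array([503., 284.]), array([490., 151.]), array([494., 285.])]
```

View pics/t7.png

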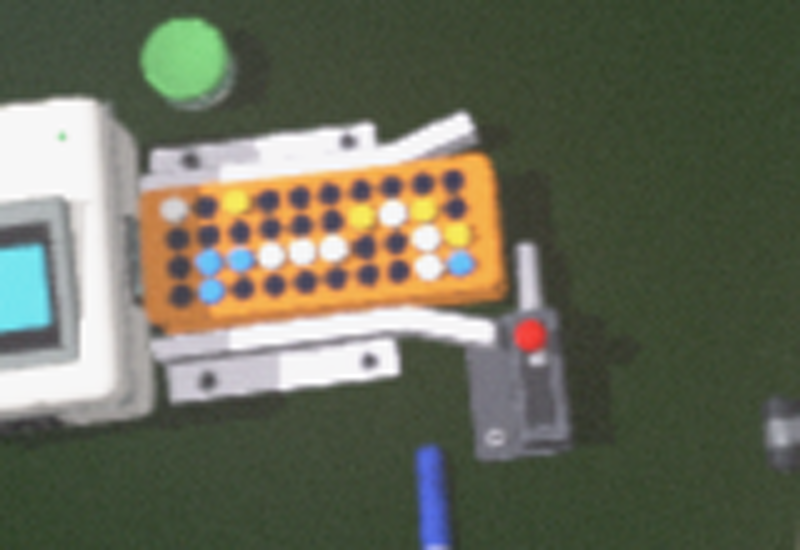

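The knob is at (530,335), against a predicted (529,337) when shut, and the bolt lies across the lane. The rack's tail corners are at about (495,153) and (505,285), as predicted for docked, and the arm is clear.

```bash
python3 -c "
from workcell import workorder
print(workorder.hand_in())"
```

```text
the job is handed in; nothing more can be done
None
```

The rack is home against the stop, the bolt is shut behind it, and I handed the job in with the arm clear at about 19 s; the hand-in returned no verdict, so this rests on the push forces and the final top picture.

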